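# Shut and bolt the specimen cool box

## Task

Shut the sliding lid of the specimen cool box: ease it fully home by pushing first one yellow grip, then the other, since it sticks in its dented tracks whenever one end gets ahead; do not force or pinch it. When both ends are home against the far bumpers, push the red-knobbed bolt fully in to lock the lid, and leave everything else on the desk where it is.

Things in the scene. Friction and masses are not known exactly. Their poses are not given: they have to be found in the camera images.
- coolbox: White insulated specimen cool box, blue corner guards, fixed on the desk: 430 mm wide (its y), 320 mm deep (its x), 222 mm high, turned up to 12 degrees. Origin on the desk under it; x points away from the robot (the way the lid shuts), y to the left, z up. Aluminium lid tracks run along x at y = +-157 mm, tops at z = 222 mm; the rim reaches out to y = +-215 mm at that height.
- cover_edge (a point): Middle of the far edge of the box's fixed white cover, on its top (x = 0, z = 221.5 mm in the box's frame). The lid slides out from under this edge. Axes as the box's. At the start there are about 50 to 73 mm between this edge and the near faces of the yellow grips.
- lid_center (a point): Clear sliding lid with black ends, 160 mm (x) by 300 mm (y), 0.6 to 1 kg, held down by its tracks; point at its centre, on its top face (z = 211 mm in the box's frame), axes as the box's when square. Home: x = 75 mm. It starts 44 to 60 mm short. Sliding takes 2 to 6 N. If one end leads the other too far it binds, until the other end is pushed; the lead it bears varies, least where the tracks are dented.
- lid_left_grip (a point): Yellow push grip at the lid's left (+y) end: upright block 40 mm wide (y), 16 mm thick (x), from z = 212 to 240 mm. Point: centre of its near face, the one towards the robot, at z = 228 mm; axes as the lid's. Fully home it is at x = 112, y = 120 mm in the box's frame. Pushed in +x it swings forward about the lid's other end. Over 25 N of push or pinch is forcing; 10 to 12 N is enough.
- lid_right_grip (a point): The same yellow push grip at the lid's right (-y) end; point at the centre of its near face. Fully home it is at x = 112, y = -120 mm in the box's frame, both ends of the lid then touching the black rubber bumpers on the far wall, which give 2 to 4 mm under a push.
- bolt_knob (a point): Red knob of the steel bolt on the box's left rim: upright post, 11 mm across, z = 233 to 263 mm; point on its axis at z = 252 mm. Drawn back it is at x = 104, y = 205 mm in the box's frame; push it from outside towards the lid (-y) by 24 mm. Nothing beside it is higher than z = 240 mm. It takes about 3 N and stays put; if the left grip is over 3 mm short of home it blocks the bolt. Over 30 N is forcing.
- bolt (a joint): Travel of the bolt in m: 0 drawn back (it starts within 0.003 of that), 0.024 fully in, its tip then just behind the left grip so that the lid cannot slide back.
- logger: Grey temperature logger, 50 by 80 by 18 mm, lying loose on the box's fixed cover; origin under its centre. Leave it.
- spray: Blue pressure spray bottle, 110 mm across, 292 mm tall, to the left; origin under its centre. Leave it.
- sanitizer: Clear hand sanitiser bottle, 64 mm across, 170 mm tall, at the left; origin under it. Leave it.
- pot0: Specimen pot with a yellow cap, 46 mm across, 69 mm tall, left of the box; origin under it. Leave it.
- pot1: Specimen pot with a red cap, 46 mm across, 69 mm tall, right of the box; origin under it. Leave it.
- thermometer: White forehead thermometer lying on the right, 110 by 130 by 30 mm. Leave it.
- marker: Black and blue marker pen lying at the near right, 110 mm long. Leave it.

How it is judged:
On the way, in this order (a step that is already met when the one before it is completed fails the run):
1. both ends of the lid are home, with the bolt still drawn back (x of each of lid_left_grip, lid_right_grip in the frame of coolbox above 0.109 m and value of joint bolt below 0.01 m), for 0.1 s.
2. the bolt is fully in (value of joint bolt above 0.021 m), for 0.1 s.
At the end, for the whole second after the job is handed in: Both yellow grips are within 3 mm of their home position against the far bumpers and the bolt is in by at least 21 of its 24 mm (x of each of lid_left_grip, lid_right_grip in the frame of coolbox above 0.109 m and value of joint bolt above 0.021 m); the robot touches nothing.
It fails at once if the lid is forced or pinched: more than 25 N between the fingers and the lid (contact force between the fingers and lid above 25 N).
It fails at once if the bolt is forced: more than 30 N between the fingers and the bolt (contact force between the fingers and bolt above 30 N).
It fails at once if something else on the desk or on the box is moved by more than 20 mm (distance of any of logger, spray, sanitizer, pot0, pot1, thermometer, marker from where it was at the start of the episode above 0.02 m).
It also fails if it takes over 72 s, if anything falls off the work surface, if the arm or the gripper's body presses on something with over 40 N, if the wrist force passes 120 N, or if a joint passes its speed limit or range.

## Robot

A 7-joint arm with a two-finger parallel gripper is mounted at the origin on the work surface. World frame = base frame: x ahead of the robot, y to its left, z up, the work surface at z = 0. Lengths are in m, angles in rad, forces in N, time in s.
With the tool pointing down it reaches from about 0.4 to 0.9 m from the base axis. Payload 5.5 kg.
Tool frame: the origin (TCP) lies midway between the tips of the shut fingers; the grasp point (between the pads) lies manip.pinch_z behind it (manip.pinch_z is the distance from the TCP to the grasp point, in m); z points along the fingers, y is the direction in which the jaws open and shut (so a half turn about z gives the same grasp; the last joint's range is limited). The gripper opens to 85 mm and grips with 20 to 120 N. Pads are 22 mm wide; open, the fingers measure 114 mm over their backs; the gripper's body (76 mm by 85 mm) begins 54 mm behind the grasp point. The pads swing forward as they close: fully open they stand 13 mm farther back than shut.
Start: joints at [-0.878, 0.501, -0.427, 1.55, 0.221, 1.138, -0.21], TCP at [0.271, 0.591, 0.231] pointing down, gripper open.
Joint ranges: [-2.88, 2.88], [-0.31, 2.03], [-1.54, 1.56], [0.2, 2.42], [-1.41, 4.55], [0.19, 2.02], [-2.57, 2.57]. Speed limits (rad/s): [2.57, 2.57, 3.14, 3.14, 3.14, 3.14, 3.14].

## Interface

Orientations are given as a 3x3 rotation matrix whose columns are the frame's x, y, z axes.
In Python, from rig import observe, optics, manip gives the robot as it stands.
- The arm moves only by the tool jog_arm, never from a script. Its argument "deltas" is a list of rows, each an object of numbers: "dx", "dy", "dz": the shift along the world's x, y, z in cm; "yaw": the turn about the world's z in degrees. A call has 1 to 20 rows; each row shifts and turns the commanded pose from where the row before left it; what a row does not reach is not made up. A row lasts 1/12 s, in which the tool goes at most 41.7 mm and 7.16 degrees, less where a joint would pass 70% of its speed; a pose out of reach is approached as far as the arm can. A call with a gripper value outside its range is refused whole. "gripper" is the closure, from -1 (fully open) to 1 (shut), so that 0 is half open, set as the call begins (left out, the last holds). The fingers move at their own pace and stop on an object; the grip force is fixed at half the most. Time passes only in rows, so rows that do not move let the fingers close. It gives the time, the measured TCP pose, the force and the opening at its end, in the units of the state.
- observe(): the state, without advancing time (a new reading comes with each control period).
- optics.get_image(name): name is "scene" or "top" or "wrist"; returns a dict with "img" (400x640x3 uint8, red, green, blue), "K" (3x3 intrinsics, pixels), "rvec" (rotation vector, rad) and "tvec" (3), from world to camera coordinates, as OpenCV has them; the wrist camera has in their place "mount" (4x4, takes a point from camera to tool coordinates, whose origin is the TCP and whose axes are the flange's). Camera axes: x right, y down, z forward; pixel columns grow to the right and rows downward; lengths in m; the calibration is good to about 2 mm. A picture is of the moment at which its call begins: read the wrist's pose just before it. There is no depth.
- manip.close_job(): hands the job in, once; it reports no verdict.
The state is a dict: "t": time; "joint_pos": joint angles; "dq": joint speeds; "effort": joint torques, N m; "ee_pos": TCP position; "eef_rot": TCP orientation; "force": force on the tool from outside, world axes, zero at the start; "moment": the same for the moment, N m; "finger_gap": finger opening in m.
Only numpy, scipy, OpenCV 4.12 (cv2) and the standard library are available. Lean on these libraries where they do the work, as an engineer would, in place of code of your own. Each camera call takes 0.05 s, during which the arm holds its last target. There are 200 camera calls.

## Working session

There is one attempt and no reset: what is moved stays moved. The work goes in short steps, Python scripts to look and compute and a tool call to move; the robot and the scene stay as the last step left them, time stands still between calls to the robot, and variables do not carry over. Pictures are saved under pics/ and viewed, about 8 in all and at most 12, crops included, and the job is handed in when it is done.

Besides the shell and the picture viewer there is one more tool, called after ">>>" in YAML: its name, and indented under it one key for each argument. jog_arm: Moves the arm, as the interface text tells. Its arguments: {"type":"object","properties":{"deltas":{"type":"array","items":{"type":"object","properties":{"dx":{"type":"number"},"dy":{"type":"number"},"dz":{"type":"number"},"yaw":{"type":"number"}}}},"gripper":{"type":"number"}},"required":["deltas"]}

```bash
mkdir -p pics; ls; python3 - <<'E'
from rig import observe, optics, manip
import cv2,numpy as np
s=observe();print({k:np.round(v,3).tolist() for k,v in s.items()},manip.pinch_z)
for n in("scene","top"):
    d=optics.get_image(n);cv2.imwrite(f"pics/{n}0.png",d["img"][:,:,::-1]);np.savez(f"{n}0.npz",**d)
    R=cv2.Rodrigues(np.array(d["rvec"]))[0];print(n,(-R.T@np.array(d["tvec"])).round(3),d["K"][0])
E
```

```text
pics
{'t': 0.0, 'joint_pos': [-0.878, 0.502, -0.427, 1.551, 0.221, 1.138, -0.21], 'dq': [0.002, -0.002, -0.001, 0.0, -0.001, 0.002, 0.001], 'effort': [0.0, -56.956, -5.816, -28.093, 0.011, 0.013, -0.0], 'ee_pos': [0.271, 0.59, 0.23], 'eef_rot': [[-0.909, 0.417, -0.001], [0.417, 0.909, -0.002], [0.0, -0.002, -1.0]], 'force': [0.169, 0.77, -0.594], 'moment': [0.02, -0.012, -0.002], 'finger_gap': 0.085} 0.0187
scene [ 1.22  -0.058  1.255] [362.28496975   0.         310.44942905]
top [0.157 0.056 1.649] [519.72878231   0.         325.18483463]
```

View pics/top0.png

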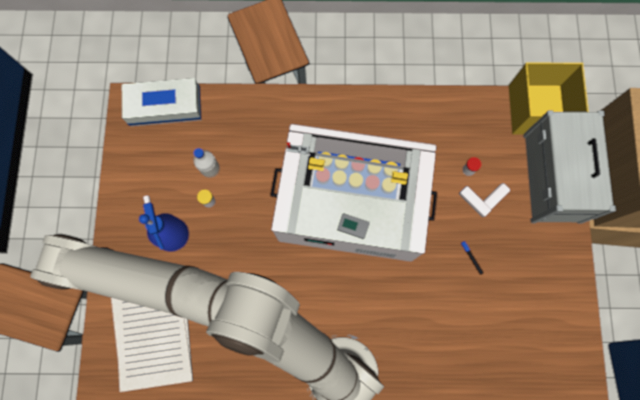

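View pics/scene0.png

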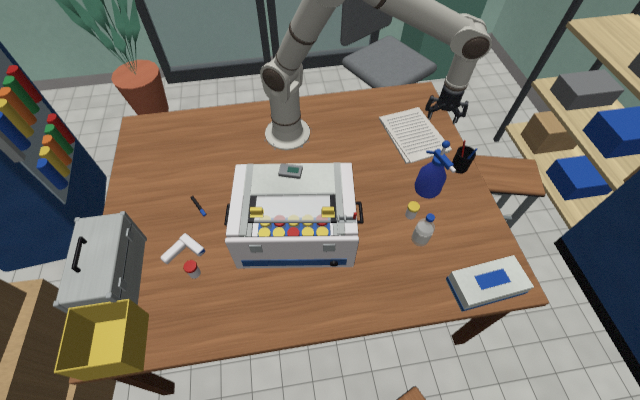

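```bash
cat > h.py <<'E'
import numpy as np,cv2
def load(n): return dict(np.load(n+".npz"))
def ray(d,px):
    R=cv2.Rodrigues(d["rvec"].astype(float))[0];c=-R.T@d["tvec"].ravel()
    v=R.T@np.linalg.inv(d["K"])@np.array([px[0],px[1],1.]);return c,v/np.linalg.norm(v)
def onz(d,px,z):
    c,v=ray(d,px);return c+v*(z-c[2])/v[2]
def tri(d1,p1,d2,p2):
    A=[];b=[]
    for d,p in((d1,p1),(d2,p2)):
        c,v=ray(d,p);P=np.eye(3)-np.outer(v,v);A.append(P);b.append(P@c)
    return np.linalg.lstsq(np.vstack(A),np.hstack(b),rcond=None)[0]
def proj(d,P): return cv2.projectPoints(np.array([P],float),d["rvec"].astype(float),d["tvec"].astype(float),d["K"],None)[0].reshape(-1,2)
def blobs(d,lo,hi,roi,mn=4):
    x0,y0,x1,y1=roi;im=d["img"][y0:y1,x0:x1]
    m=cv2.inRange(cv2.cvtColor(im,cv2.COLOR_RGB2HSV),lo,hi);n,l,st,c=cv2.connectedComponentsWithStats(m)
    return [(c[i]+[x0,y0],st[i]+np.array([x0,y0,0,0,0])) for i in range(1,n) if st[i][4]>=mn]
E
python3 - <<'E'
from h import *
t=load("top0");s=load("scene0")
for nm,d,roi in(("top",t,(265,120,445,265)),("scene",s,(220,155,370,270))):
    for c,st in blobs(d,(22,170,130),(32,255,255),roi):print(nm,"Y",c.round(1),st)
    for c,st in blobs(d,(0,170,80),(6,255,255),roi,3):print(nm,"R",c.round(1),st)
a=cv2.resize(t["img"][120:265,265:445],None,fx=4.2,fy=4,interpolation=cv2.INTER_CUBIC)
cv2.imwrite("pics/c1.png",a[:,:,::-1])
a=cv2.resize(s["img"][155:270,220:370],None,fx=5,fy=5,interpolation=cv2.INTER_CUBIC)
cv2.imwrite("pics/c2.png",a[:,:,::-1])
E
```

```text
top Y [315.2 163.6] [308 158  16  12 131]
top Y [391. 163.] [389 163   5   1   5]
top Y [399.7 177.4] [392 172  16  13 136]
top R [287.8 144.2] [287 143   3   4   6]
top R [358.5 158. ] [357 158   4   1   4]
scene R [354.8 214.9] [354 213   3   6   9]
scene R [279.2 224.6] [275 224   9   2  10]
scene R [321.6 224.3] [318 224   8   2  11]
```

View pics/c1.png

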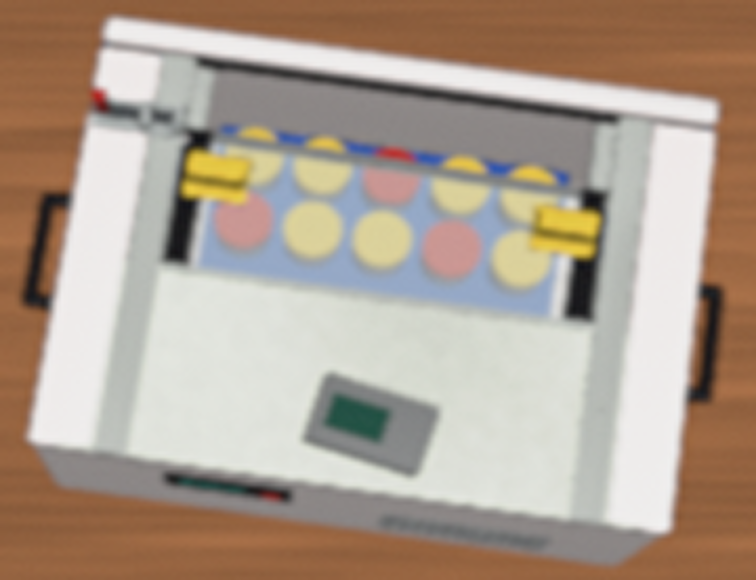

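View pics/c2.png

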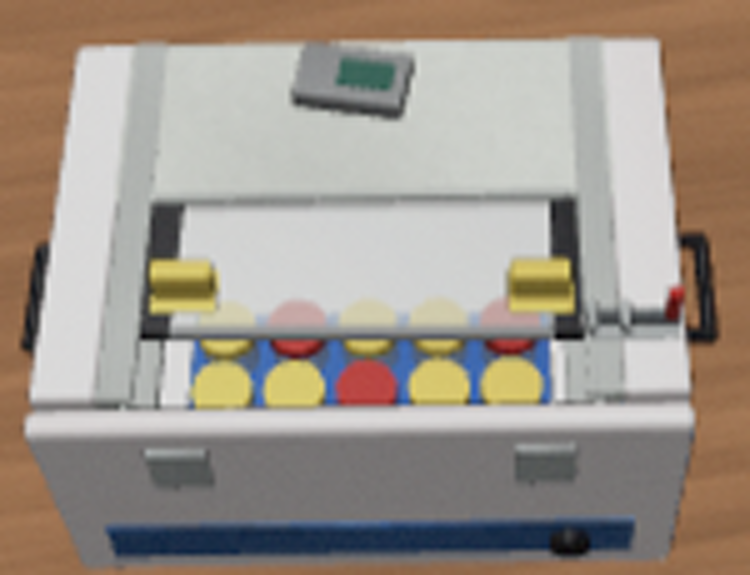

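```bash
python3 - <<'E'
from h import *
t=load("top0");s=load("scene0")
T=lambda u,v:(265+(u+.5)/4.2-.5,120+(v+.5)/4-.5)
S=lambda u,v:(220+(u+.5)/5-.5,155+(v+.5)/5-.5)
for n,a,b,z in(("nearL",(30,440),(660,40),.222),("nearR",(670,532),(80,46),.222),("coverL",(163,265),(577,196),.2215),("coverR",(592,320),(152,202),.2215)):
    print(n,onz(t,T(*a),z).round(4),onz(s,S(*b),z).round(4),tri(t,T(*a),s,S(*b)).round(4))
L=[onz(t,T(30,440),.222),onz(s,S(660,40),.222)];R=[onz(t,T(670,532),.222),onz(s,S(80,46),.222)]
for l,r in zip(L,R):
    d=l-r;print("width",np.linalg.norm(d),"yaw",np.degrees(np.arctan2(-d[0],d[1])))
# grips: near top edge (z .240) and base
for n,a,b in(("L top near edge mid",(216,178),(540,260)),("R",(566,234),(181,262))):
    print(n,onz(t,T(*a),.24).round(4),onz(s,S(*b),.24).round(4),tri(t,T(*a),s,S(*b)).round(4))
print("knob",tri(t,T(97,93),s,S(676,290)),onz(t,T(97,93),.263),onz(s,S(676,290),.263))
for n,p in(("spray",(168,232)),):print(onz(t,p,.1))
E
```

```text
nearL [0.4012 0.2037 0.222 ] [0.4036 0.2077 0.222 ] [0.4019 0.206  0.22  ]
nearR [ 0.3394 -0.2179  0.222 ] [ 0.3396 -0.2142  0.222 ] [ 0.3394 -0.216   0.2222]
coverL [0.5275 0.1175 0.2215] [0.5299 0.1212 0.2215] [0.5284 0.1196 0.2194]
coverR [ 0.4891 -0.1712  0.2215] [ 0.4874 -0.1699  0.2215] [ 0.4887 -0.1703  0.2234]
width 0.4261090107331746 yaw -8.335449600285507
width 0.42668754766137856 yaw -8.619908274077094
L top near edge mid [0.5864 0.082  0.24  ] [0.5889 0.084  0.24  ] [0.5873 0.0832 0.2377]
R [ 0.5468 -0.1526  0.24  ] [ 0.5521 -0.1516  0.24  ] [ 0.5483 -0.1528  0.2344]
knob [0.64060252 0.16185417 0.26485991] [0.64119477 0.16171178 0.263     ] [0.63953591 0.1625574  0.263     ]
[0.41297613 0.52903714 0.1       ]
```

>>> jog_arm:
  deltas:
    - {"dz": 3.8}
    - {"dz": 3.8}
    - {"dz": 3.8}
    - {"dz": 3.8}
    - {"dz": 3.8}
    - {"dx": 1.5, "dy": -2.5, "yaw": 4}
    - {"dx": 1.5, "dy": -2.5, "yaw": 4}
    - {"dx": 1.5, "dy": -2.5, "yaw": 4}
    - {"dx": 1.5, "dy": -2.5, "yaw": 4.2}
    - {"dx": 1.5, "dy": -2.5}
    - {"dx": 1.5, "dy": -2.5}
    - {"dx": 1.5, "dy": -2.5}
    - {"dx": 1.5, "dy": -2.5}
    - {"dx": 1.5, "dy": -2.5}
    - {"dx": 1.5, "dy": -2.5}
    - {"dx": 1.5, "dy": -2.5}
    - {"dx": 1.5, "dy": -2.5}
    - {"dx": 1.5, "dy": -2.5}
    - {"dx": 1.5, "dy": -2.5}
    - {"dx": 1.5, "dy": -2.5}
  gripper: 1

```text
schema error: expected keys dx, dy, dz, yaw
```

All four keys are needed in each row.

>>> jog_arm:
  deltas:
    - {"dx": 0, "dy": 0, "dz": 3.8, "yaw": 0}
    - {"dx": 0, "dy": 0, "dz": 3.8, "yaw": 0}
    - {"dx": 0, "dy": 0, "dz": 3.8, "yaw": 0}
    - {"dx": 0, "dy": 0, "dz": 3.8, "yaw": 0}
    - {"dx": 0, "dy": 0, "dz": 3.8, "yaw": 0}
    - {"dx": 1.5, "dy": -2.5, "dz": 0, "yaw": 4}
    - {"dx": 1.5, "dy": -2.5, "dz": 0, "yaw": 4}
    - {"dx": 1.5, "dy": -2.5, "dz": 0, "yaw": 4}
    - {"dx": 1.5, "dy": -2.5, "dz": 0, "yaw": 4.2}
    - {"dx": 1.5, "dy": -2.5, "dz": 0, "yaw": 0}
    - {"dx": 1.5, "dy": -2.5, "dz": 0, "yaw": 0}
    - {"dx": 1.5, "dy": -2.5, "dz": 0, "yaw": 0}
    - {"dx": 1.5, "dy": -2.5, "dz": 0, "yaw": 0}
    - {"dx": 1.5, "dy": -2.5, "dz": 0, "yaw": 0}
    - {"dx": 1.5, "dy": -2.5, "dz": 0, "yaw": 0}
    - {"dx": 1.5, "dy": -2.5, "dz": 0, "yaw": 0}
    - {"dx": 1.5, "dy": -2.5, "dz": 0, "yaw": 0}
    - {"dx": 1.5, "dy": -2.5, "dz": 0, "yaw": 0}
    - {"dx": 1.5, "dy": -2.5, "dz": 0, "yaw": 0}
    - {"dx": 0, "dy": 0, "dz": 0, "yaw": 0}
  gripper: 1

```text
t: 1.77
ee_pos: [0.4844, 0.2337, 0.4206]
eef_rot: [[-0.988, 0.157, 0.001], [0.157, 0.988, -0.004], [-0.001, -0.004, -1.0]]
force: [0.1, -0.6, -0.2]
finger_gap: 0.0002
```

>>> jog_arm:
  deltas:
    - {"dx": 1.6, "dy": -2.9, "dz": 0, "yaw": 0.6}
    - {"dx": 1.6, "dy": -2.9, "dz": 0, "yaw": 0}
    - {"dx": 1.6, "dy": -2.9, "dz": -2, "yaw": 0}
    - {"dx": 1.6, "dy": -2.9, "dz": -3, "yaw": 0}
    - {"dx": 1.5, "dy": -2.9, "dz": -3, "yaw": 0}
    - {"dx": 0, "dy": 0, "dz": -3, "yaw": 0}
    - {"dx": 0, "dy": 0, "dz": -2, "yaw": 0}
    - {"dx": 0, "dy": 0, "dz": 0, "yaw": 0}
    - {"dx": 0, "dy": 0, "dz": 0, "yaw": 0}

```text
t: 2.52
ee_pos: [0.5569, 0.0997, 0.2941]
eef_rot: [[-0.991, 0.136, -0.003], [0.136, 0.991, -0.0], [0.003, -0.001, -1.0]]
force: [-0.3, 0.4, 0.2]
finger_gap: 0.0
```

```bash
python3 - <<'E'
from rig import observe, optics, manip
import cv2,numpy as np
s=observe();d=optics.get_image("wrist");cv2.imwrite("pics/w1.png",d["img"][:,:,::-1])
print(s["ee_pos"],s["force"],d["K"][0],np.round(d["mount"],3).tolist())
E
```

```text
[0.55691454 0.09973337 0.29412272] [-0.30822793  0.38737601  0.23945843] [345.87738372   0.         319.90090209] [[0.001, -0.959, -0.283, 0.073], [1.0, 0.001, 0.001, 0.001], [-0.001, -0.283, 0.959, -0.141], [0.0, 0.0, 0.0, 1.0]]
```

View pics/w1.png

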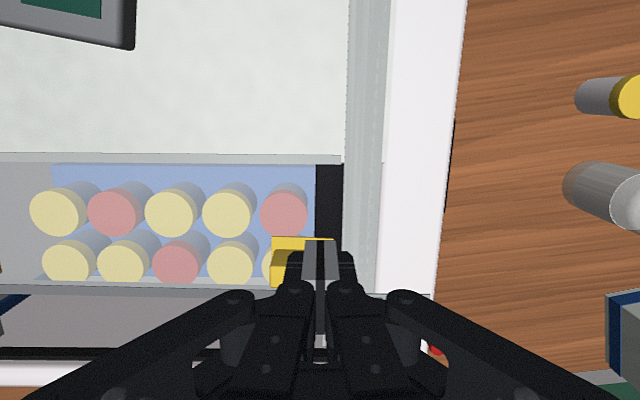

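```bash
cat >> h.py <<'E'
O=np.array([.508,-.0257]);A=np.radians(-8.4);B=np.array([[np.cos(A),np.sin(A)],[-np.sin(A),np.cos(A)]])
def box(p): return B@(np.array(p[:2])-O)
def wray(s,d,px,z):
    R=np.array(s["eef_rot"]);M=np.array(d["mount"]);c=np.array(s["ee_pos"])+R@M[:3,3]
    v=R@M[:3,:3]@np.linalg.inv(d["K"])@np.array([px[0],px[1],1.]);return c+v*(z-c[2])/v[2]
E
python3 - <<'E'
from h import *
from rig import observe, optics
s=observe();d=optics.get_image("wrist")
for n,p,z in(("gripL near corner top",(271,249),.24),("base",(271,237),.213),("far top",(271,286),.24),("cover edge",(200,153),.2215),("cover edge",(335,153),.2215),("rim outer",(455,100),.222),("tip",(321,242),.294)):
    w=wray(s,d,p,z);print(n,w.round(4),box(w).round(4))
print(box(s["ee_pos"]))
E
```

```text
gripL near corner top [0.5742 0.0683 0.24  ] [0.0518 0.1026]
base [0.5772 0.0641 0.213 ] [0.0554 0.0989]
far top [0.5999 0.0637 0.24  ] [0.0778 0.1019]
cover edge [0.5116 0.0316 0.2215] [-0.0048  0.0573]
cover edge [0.523  0.1155 0.2215] [-0.0058  0.1419]
rim outer [0.5009 0.1907 0.222 ] [-0.0387  0.2131]
tip [0.5497 0.1028 0.294 ] [0.0225 0.1332]
[0.03104857 0.13192076]
```

>>> jog_arm:
  deltas:
    - {"dx": 0.3, "dy": -1.2, "dz": 0, "yaw": 0.4}
    - {"dx": 0, "dy": 0, "dz": 0, "yaw": 0}
    - {"dx": 0, "dy": 0, "dz": -1.5, "yaw": 0}
    - {"dx": 0, "dy": 0, "dz": -1.5, "yaw": 0}
    - {"dx": 0, "dy": 0, "dz": -1.5, "yaw": 0}
    - {"dx": 0, "dy": 0, "dz": -1.3, "yaw": 0}
    - {"dx": 0, "dy": 0, "dz": -0.7, "yaw": 0}
    - {"dx": 0, "dy": 0, "dz": 0, "yaw": 0}
    - {"dx": 0, "dy": 0, "dz": 0, "yaw": 0}
    - {"dx": 0, "dy": 0, "dz": 0, "yaw": 0}

```text
t: 3.45
ee_pos: [0.5617, 0.088, 0.2315]
eef_rot: [[-0.992, 0.129, 0.002], [0.129, 0.992, 0.0], [-0.002, 0.001, -1.0]]
force: [0.2, 0.2, -0.3]
finger_gap: -0.0002
```

>>> jog_arm:
  deltas:
    - {"dx": 0, "dy": 0, "dz": -0.4, "yaw": -0.8}
    - {"dx": 0.2, "dy": -0.03, "dz": 0, "yaw": 0}
    - {"dx": 0.2, "dy": -0.03, "dz": 0, "yaw": 0}
    - {"dx": 0.2, "dy": -0.03, "dz": 0, "yaw": 0}
    - {"dx": 0, "dy": 0, "dz": 0, "yaw": 0}
    - {"dx": 0, "dy": 0, "dz": 0, "yaw": 0}

```text
t: 3.95
ee_pos: [0.5671, 0.0866, 0.2262]
eef_rot: [[-0.99, 0.143, 0.0], [0.143, 0.99, 0.0], [-0.0, 0.0, -1.0]]
force: [-0.6, -0.3, -0.5]
finger_gap: 0.0004
```

>>> jog_arm:
  deltas:
    - {"dx": 0.2, "dy": -0.03, "dz": 0, "yaw": 0}
    - {"dx": 0.2, "dy": -0.03, "dz": 0, "yaw": 0}
    - {"dx": 0, "dy": 0, "dz": 0, "yaw": 0}

```text
t: 4.2
ee_pos: [0.5713, 0.086, 0.2262]
eef_rot: [[-0.99, 0.143, 0.0], [0.143, 0.99, 0.0], [-0.0, 0.0, -1.0]]
force: [-0.4, 0.4, 0.1]
finger_gap: 0.0003
```

>>> jog_arm:
  deltas:
    - {"dx": 0.2, "dy": -0.03, "dz": 0, "yaw": 0}
    - {"dx": 0.2, "dy": -0.03, "dz": 0, "yaw": 0}
    - {"dx": 0, "dy": 0, "dz": 0, "yaw": 0}

```text
t: 4.45
ee_pos: [0.5753, 0.0854, 0.2262]
eef_rot: [[-0.99, 0.143, 0.0], [0.143, 0.99, 0.0], [-0.0, 0.0, -1.0]]
force: [-0.5, -0.5, 0.4]
finger_gap: -0.0004
```

>>> jog_arm:
  deltas:
    - {"dx": 0.15, "dy": -0.02, "dz": 0, "yaw": 0}
    - {"dx": 0.15, "dy": -0.02, "dz": 0, "yaw": 0}
    - {"dx": 0, "dy": 0, "dz": 0, "yaw": 0}

```text
t: 4.7
ee_pos: [0.5777, 0.0851, 0.226]
eef_rot: [[-0.99, 0.143, -0.001], [0.143, 0.99, -0.0], [0.001, -0.0, -1.0]]
force: [-1.9, 0.3, 0.2]
finger_gap: -0.0001
```

>>> jog_arm:
  deltas:
    - {"dx": 0.15, "dy": -0.02, "dz": 0, "yaw": 0}
    - {"dx": 0.15, "dy": -0.02, "dz": 0, "yaw": 0}
    - {"dx": 0, "dy": 0, "dz": 0, "yaw": 0}

```text
t: 4.95
ee_pos: [0.5806, 0.0849, 0.2259]
eef_rot: [[-0.99, 0.143, -0.001], [0.143, 0.99, 0.0], [0.001, -0.0, -1.0]]
force: [-2.2, -0.6, -0.4]
finger_gap: -0.0001
```

>>> jog_arm:
  deltas:
    - {"dx": -0.7, "dy": 0.1, "dz": 0, "yaw": 0}
    - {"dx": -0.8, "dy": 0.1, "dz": 0, "yaw": 0}
    - {"dx": -0.4, "dy": -2.97, "dz": 0, "yaw": 0}
    - {"dx": -0.45, "dy": -2.97, "dz": 0, "yaw": 0}
    - {"dx": -0.44, "dy": -2.97, "dz": 0, "yaw": 0}
    - {"dx": -0.44, "dy": -2.97, "dz": 0, "yaw": 0}
    - {"dx": -0.44, "dy": -2.97, "dz": 0, "yaw": 0}
    - {"dx": -0.44, "dy": -2.97, "dz": 0, "yaw": 0}
    - {"dx": -0.44, "dy": -2.97, "dz": 0, "yaw": 0}
    - {"dx": -0.44, "dy": -2.97, "dz": 0, "yaw": 0}
    - {"dx": 0, "dy": 0, "dz": 0, "yaw": 0}
    - {"dx": 0, "dy": 0, "dz": 0, "yaw": 0}

```text
t: 5.95
ee_pos: [0.5302, -0.1533, 0.2265]
eef_rot: [[-0.989, 0.148, 0.001], [0.148, 0.989, -0.001], [-0.001, -0.001, -1.0]]
force: [-0.4, 0.5, 0.1]
finger_gap: 0.0002
```

>>> jog_arm:
  deltas:
    - {"dx": 0.2, "dy": -0.03, "dz": 0, "yaw": 0}
    - {"dx": 0.2, "dy": -0.03, "dz": 0, "yaw": 0}
    - {"dx": 0.2, "dy": -0.03, "dz": 0, "yaw": 0}
    - {"dx": 0, "dy": 0, "dz": 0, "yaw": 0}

```text
t: 6.28
ee_pos: [0.5378, -0.1504, 0.2262]
eef_rot: [[-0.99, 0.141, 0.001], [0.141, 0.99, 0.0], [-0.0, 0.0, -1.0]]
force: [0.1, -0.5, -0.4]
finger_gap: 0.0001
```

>>> jog_arm:
  deltas:
    - {"dx": 0.15, "dy": -0.02, "dz": 0, "yaw": 0}
    - {"dx": 0.15, "dy": -0.02, "dz": 0, "yaw": 0}
    - {"dx": 0, "dy": 0, "dz": 0, "yaw": 0}

```text
t: 6.53
ee_pos: [0.5398, -0.1517, 0.2259]
eef_rot: [[-0.99, 0.142, -0.001], [0.142, 0.99, 0.0], [0.001, 0.0, -1.0]]
force: [-0.8, 0.5, 0.2]
finger_gap: 0.0
```

>>> jog_arm:
  deltas:
    - {"dx": 0.15, "dy": -0.02, "dz": 0, "yaw": 0}
    - {"dx": 0.15, "dy": -0.02, "dz": 0, "yaw": 0}
    - {"dx": 0, "dy": 0, "dz": 0, "yaw": 0}

```text
t: 6.78
ee_pos: [0.5429, -0.1526, 0.2259]
eef_rot: [[-0.99, 0.143, -0.0], [0.143, 0.99, 0.0], [0.001, -0.0, -1.0]]
force: [-2.0, 1.5, -0.5]
finger_gap: 0.0001
```

>>> jog_arm:
  deltas:
    - {"dx": 0.15, "dy": -0.02, "dz": 0, "yaw": 0}
    - {"dx": 0.15, "dy": -0.02, "dz": 0, "yaw": 0}
    - {"dx": 0.15, "dy": -0.02, "dz": 0, "yaw": 0}
    - {"dx": 0.15, "dy": -0.02, "dz": 0, "yaw": 0}
    - {"dx": 0, "dy": 0, "dz": 0, "yaw": 0}

```text
t: 7.2
ee_pos: [0.5495, -0.1536, 0.2262]
eef_rot: [[-0.99, 0.143, 0.001], [0.143, 0.99, -0.0], [-0.001, -0.0, -1.0]]
force: [-1.5, 0.3, 0.2]
finger_gap: 0.0001
```

>>> jog_arm:
  deltas:
    - {"dx": -0.5, "dy": 0.07, "dz": 0, "yaw": 0}
    - {"dx": -0.5, "dy": 0.07, "dz": 0, "yaw": 0}
    - {"dx": 0.4, "dy": 2.97, "dz": 0, "yaw": 0}
    - {"dx": 0.44, "dy": 2.97, "dz": 0, "yaw": 0}
    - {"dx": 0.44, "dy": 2.97, "dz": 0, "yaw": 0}
    - {"dx": 0.44, "dy": 2.97, "dz": 0, "yaw": 0}
    - {"dx": 0.44, "dy": 2.97, "dz": 0, "yaw": 0}
    - {"dx": 0.44, "dy": 2.97, "dz": 0, "yaw": 0}
    - {"dx": 0.44, "dy": 2.97, "dz": 0, "yaw": 0}
    - {"dx": 0.44, "dy": 2.97, "dz": 0, "yaw": 0}
    - {"dx": 0, "dy": 0, "dz": 0, "yaw": 0}
    - {"dx": 0, "dy": 0, "dz": 0, "yaw": 0}
    - {"dx": 0.15, "dy": -0.02, "dz": 0, "yaw": 0}
    - {"dx": 0.2, "dy": -0.03, "dz": 0, "yaw": 0}
    - {"dx": 0.15, "dy": -0.02, "dz": 0, "yaw": 0}
    - {"dx": 0.15, "dy": -0.02, "dz": 0, "yaw": 0}
    - {"dx": 0, "dy": 0, "dz": 0, "yaw": 0}

```text
t: 8.62
ee_pos: [0.5807, 0.0835, 0.2262]
eef_rot: [[-0.989, 0.145, 0.0], [0.145, 0.989, -0.0], [-0.0, -0.0, -1.0]]
force: [0.9, -0.4, -0.1]
finger_gap: -0.0002
```

>>> jog_arm:
  deltas:
    - {"dx": 0.15, "dy": -0.02, "dz": 0, "yaw": 0}
    - {"dx": 0.15, "dy": -0.02, "dz": 0, "yaw": 0}
    - {"dx": 0.15, "dy": -0.02, "dz": 0, "yaw": 0}
    - {"dx": 0, "dy": 0, "dz": 0, "yaw": 0}

```text
t: 8.95
ee_pos: [0.5845, 0.084, 0.2258]
eef_rot: [[-0.99, 0.143, -0.001], [0.143, 0.99, -0.0], [0.001, -0.0, -1.0]]
force: [-2.0, 0.4, -0.0]
finger_gap: 0.0
```

>>> jog_arm:
  deltas:
    - {"dx": 0.15, "dy": -0.02, "dz": 0, "yaw": 0}
    - {"dx": 0.15, "dy": -0.02, "dz": 0, "yaw": 0}
    - {"dx": 0.15, "dy": -0.02, "dz": 0, "yaw": 0}
    - {"dx": 0, "dy": 0, "dz": 0, "yaw": 0}

```text
t: 9.28
ee_pos: [0.5882, 0.0836, 0.2257]
eef_rot: [[-0.99, 0.143, -0.003], [0.143, 0.99, -0.0], [0.003, -0.0, -1.0]]
force: [-5.0, -0.1, 1.1]
finger_gap: 0.0002
```

>>> jog_arm:
  deltas:
    - {"dx": -0.5, "dy": 0.07, "dz": 0, "yaw": 0}
    - {"dx": -0.5, "dy": 0.07, "dz": 0, "yaw": 0}
    - {"dx": -0.4, "dy": -2.97, "dz": 0, "yaw": 0}
    - {"dx": -0.44, "dy": -2.97, "dz": 0, "yaw": 0}
    - {"dx": -0.44, "dy": -2.97, "dz": 0, "yaw": 0}
    - {"dx": -0.44, "dy": -2.97, "dz": 0, "yaw": 0}
    - {"dx": -0.44, "dy": -2.97, "dz": 0, "yaw": 0}
    - {"dx": -0.44, "dy": -2.97, "dz": 0, "yaw": 0}
    - {"dx": -0.44, "dy": -2.97, "dz": 0, "yaw": 0}
    - {"dx": -0.44, "dy": -2.97, "dz": 0, "yaw": 0}
    - {"dx": 0, "dy": 0, "dz": 0, "yaw": 0}
    - {"dx": 0, "dy": 0, "dz": 0, "yaw": 0}
    - {"dx": 0.15, "dy": -0.02, "dz": 0, "yaw": 0}
    - {"dx": 0.2, "dy": -0.03, "dz": 0, "yaw": 0}
    - {"dx": 0.15, "dy": -0.02, "dz": 0, "yaw": 0}
    - {"dx": 0.15, "dy": -0.02, "dz": 0, "yaw": 0}
    - {"dx": 0, "dy": 0, "dz": 0, "yaw": 0}

```text
t: 10.7
ee_pos: [0.5511, -0.1524, 0.2259]
eef_rot: [[-0.99, 0.141, -0.001], [0.141, 0.99, 0.0], [0.001, 0.0, -1.0]]
force: [-1.1, 0.8, -0.4]
finger_gap: 0.0
```

>>> jog_arm:
  deltas:
    - {"dx": 0.15, "dy": -0.02, "dz": 0, "yaw": 0}
    - {"dx": 0.15, "dy": -0.02, "dz": 0, "yaw": 0}
    - {"dx": 0, "dy": 0, "dz": 0, "yaw": 0}

```text
t: 10.95
ee_pos: [0.554, -0.1537, 0.2259]
eef_rot: [[-0.99, 0.143, -0.0], [0.143, 0.99, 0.0], [0.0, 0.0, -1.0]]
force: [-2.2, 0.7, -0.7]
finger_gap: -0.0001
```

>>> jog_arm:
  deltas:
    - {"dx": 0.15, "dy": -0.02, "dz": 0, "yaw": 0}
    - {"dx": 0.15, "dy": -0.02, "dz": 0, "yaw": 0}
    - {"dx": 0.15, "dy": -0.02, "dz": 0, "yaw": 0}
    - {"dx": 0, "dy": 0, "dz": 0, "yaw": 0}

```text
t: 11.28
ee_pos: [0.5566, -0.1542, 0.2254]
eef_rot: [[-0.99, 0.143, -0.004], [0.143, 0.99, 0.001], [0.004, 0.0, -1.0]]
force: [-5.8, 2.1, 1.7]
finger_gap: 0.0
```

>>> jog_arm:
  deltas:
    - {"dx": -0.6, "dy": 0.08, "dz": 0, "yaw": 0}
    - {"dx": -0.6, "dy": 0.08, "dz": 0, "yaw": 0}
    - {"dx": 0.4, "dy": 2.97, "dz": 0, "yaw": 0}
    - {"dx": 0.44, "dy": 2.97, "dz": 0, "yaw": 0}
    - {"dx": 0.44, "dy": 2.97, "dz": 0, "yaw": 0}
    - {"dx": 0.44, "dy": 2.97, "dz": 0, "yaw": 0}
    - {"dx": 0.44, "dy": 2.97, "dz": 0, "yaw": 0}
    - {"dx": 0.44, "dy": 2.97, "dz": 0, "yaw": 0}
    - {"dx": 0.44, "dy": 2.97, "dz": 0, "yaw": 0}
    - {"dx": 0.44, "dy": 2.97, "dz": 0, "yaw": 0}
    - {"dx": 0, "dy": 0, "dz": 0, "yaw": 0}
    - {"dx": 0, "dy": 0, "dz": 0, "yaw": 0}
    - {"dx": 0.15, "dy": -0.02, "dz": 0, "yaw": 0}
    - {"dx": 0.2, "dy": -0.03, "dz": 0, "yaw": 0}
    - {"dx": 0.15, "dy": -0.02, "dz": 0, "yaw": 0}
    - {"dx": 0.15, "dy": -0.02, "dz": 0, "yaw": 0}
    - {"dx": 0.15, "dy": -0.02, "dz": 0, "yaw": 0}
    - {"dx": 0, "dy": 0, "dz": 0, "yaw": 0}

```text
t: 12.78
ee_pos: [0.5894, 0.0827, 0.2261]
eef_rot: [[-0.99, 0.144, -0.0], [0.144, 0.99, -0.0], [0.0, -0.0, -1.0]]
force: [1.0, 1.0, 0.1]
finger_gap: -0.0001
```

>>> jog_arm:
  deltas:
    - {"dx": 0.15, "dy": -0.02, "dz": 0, "yaw": 0}
    - {"dx": 0.15, "dy": -0.02, "dz": 0, "yaw": 0}
    - {"dx": 0, "dy": 0, "dz": 0, "yaw": 0}

```text
t: 13.03
ee_pos: [0.5919, 0.083, 0.2258]
eef_rot: [[-0.99, 0.143, -0.001], [0.143, 0.99, -0.0], [0.001, -0.0, -1.0]]
force: [-2.2, 0.3, -0.5]
finger_gap: -0.0001
```

>>> jog_arm:
  deltas:
    - {"dx": 0.15, "dy": -0.02, "dz": 0, "yaw": 0}
    - {"dx": 0.15, "dy": -0.02, "dz": 0, "yaw": 0}
    - {"dx": 0, "dy": 0, "dz": 0, "yaw": 0}

```text
t: 13.28
ee_pos: [0.5937, 0.0828, 0.2256]
eef_rot: [[-0.99, 0.143, -0.004], [0.143, 0.99, -0.0], [0.004, -0.001, -1.0]]
force: [-5.4, -0.2, 0.4]
finger_gap: 0.0002
```

>>> jog_arm:
  deltas:
    - {"dx": 0.15, "dy": -0.02, "dz": 0, "yaw": 0}
    - {"dx": 0, "dy": 0, "dz": 0, "yaw": 0}

```text
t: 13.45
ee_pos: [0.595, 0.0825, 0.2254]
eef_rot: [[-0.99, 0.143, -0.004], [0.143, 0.99, -0.0], [0.004, -0.001, -1.0]]
force: [-6.6, -0.9, 0.9]
finger_gap: -0.0004
```

>>> jog_arm:
  deltas:
    - {"dx": -0.6, "dy": 0.08, "dz": 0, "yaw": 0}
    - {"dx": -0.6, "dy": 0.08, "dz": 0, "yaw": 0}
    - {"dx": -0.4, "dy": -2.97, "dz": 0, "yaw": 0}
    - {"dx": -0.44, "dy": -2.97, "dz": 0, "yaw": 0}
    - {"dx": -0.44, "dy": -2.97, "dz": 0, "yaw": 0}
    - {"dx": -0.44, "dy": -2.97, "dz": 0, "yaw": 0}
    - {"dx": -0.44, "dy": -2.97, "dz": 0, "yaw": 0}
    - {"dx": -0.44, "dy": -2.97, "dz": 0, "yaw": 0}
    - {"dx": -0.44, "dy": -2.97, "dz": 0, "yaw": 0}
    - {"dx": -0.44, "dy": -2.97, "dz": 0, "yaw": 0}
    - {"dx": 0, "dy": 0, "dz": 0, "yaw": 0}
    - {"dx": 0, "dy": 0, "dz": 0, "yaw": 0}
    - {"dx": 0.2, "dy": -0.03, "dz": 0, "yaw": 0}
    - {"dx": 0.2, "dy": -0.03, "dz": 0, "yaw": 0}
    - {"dx": 0.2, "dy": -0.03, "dz": 0, "yaw": 0}
    - {"dx": 0.2, "dy": -0.03, "dz": 0, "yaw": 0}
    - {"dx": 0, "dy": 0, "dz": 0, "yaw": 0}

```text
t: 14.87
ee_pos: [0.5585, -0.1536, 0.226]
eef_rot: [[-0.99, 0.141, -0.0], [0.141, 0.99, 0.0], [0.0, 0.0, -1.0]]
force: [-0.2, 0.2, -0.3]
finger_gap: -0.0003
```

>>> jog_arm:
  deltas:
    - {"dx": 0.15, "dy": -0.02, "dz": 0, "yaw": 0}
    - {"dx": 0.15, "dy": -0.02, "dz": 0, "yaw": 0}
    - {"dx": 0.15, "dy": -0.02, "dz": 0, "yaw": 0}
    - {"dx": 0, "dy": 0, "dz": 0, "yaw": 0}

```text
t: 15.2
ee_pos: [0.5614, -0.1548, 0.2255]
eef_rot: [[-0.99, 0.143, -0.003], [0.143, 0.99, 0.001], [0.003, 0.001, -1.0]]
force: [-4.0, 1.8, 0.4]
finger_gap: -0.0002
```

>>> jog_arm:
  deltas:
    - {"dx": 0.15, "dy": -0.02, "dz": 0, "yaw": 0}
    - {"dx": 0.15, "dy": -0.02, "dz": 0, "yaw": 0}
    - {"dx": 0, "dy": 0, "dz": 0, "yaw": 0}

```text
t: 15.45
ee_pos: [0.5639, -0.1549, 0.2253]
eef_rot: [[-0.99, 0.143, -0.004], [0.143, 0.99, 0.001], [0.004, 0.001, -1.0]]
force: [-5.3, 2.8, 0.7]
finger_gap: -0.0001
```

>>> jog_arm:
  deltas:
    - {"dx": -0.6, "dy": 0.08, "dz": 0, "yaw": 0}
    - {"dx": -0.6, "dy": 0.08, "dz": 0, "yaw": 0}
    - {"dx": 0.4, "dy": 2.97, "dz": 0, "yaw": 0}
    - {"dx": 0.44, "dy": 2.97, "dz": 0, "yaw": 0}
    - {"dx": 0.44, "dy": 2.97, "dz": 0, "yaw": 0}
    - {"dx": 0.44, "dy": 2.97, "dz": 0, "yaw": 0}
    - {"dx": 0.44, "dy": 2.97, "dz": 0, "yaw": 0}
    - {"dx": 0.44, "dy": 2.97, "dz": 0, "yaw": 0}
    - {"dx": 0.44, "dy": 2.97, "dz": 0, "yaw": 0}
    - {"dx": 0.44, "dy": 2.97, "dz": 0, "yaw": 0}
    - {"dx": 0, "dy": 0, "dz": 0, "yaw": 0}
    - {"dx": 0, "dy": 0, "dz": 0, "yaw": 0}
    - {"dx": 0.2, "dy": -0.03, "dz": 0, "yaw": 0}
    - {"dx": 0.2, "dy": -0.03, "dz": 0, "yaw": 0}
    - {"dx": 0.2, "dy": -0.03, "dz": 0, "yaw": 0}
    - {"dx": 0.2, "dy": -0.03, "dz": 0, "yaw": 0}
    - {"dx": 0.15, "dy": -0.02, "dz": 0, "yaw": 0}
    - {"dx": 0.15, "dy": -0.02, "dz": 0, "yaw": 0}
    - {"dx": 0, "dy": 0, "dz": 0, "yaw": 0}

```text
t: 17.03
ee_pos: [0.599, 0.0814, 0.2258]
eef_rot: [[-0.99, 0.144, -0.001], [0.144, 0.99, -0.0], [0.001, -0.0, -1.0]]
force: [-2.4, -0.5, -0.8]
finger_gap: 0.0002
```

>>> jog_arm:
  deltas:
    - {"dx": 0.15, "dy": -0.02, "dz": 0, "yaw": 0}
    - {"dx": 0.15, "dy": -0.02, "dz": 0, "yaw": 0}
    - {"dx": 0, "dy": 0, "dz": 0, "yaw": 0}

```text
t: 17.28
ee_pos: [0.6006, 0.0814, 0.2254]
eef_rot: [[-0.99, 0.143, -0.004], [0.143, 0.99, -0.0], [0.004, -0.001, -1.0]]
force: [-5.1, -0.7, 1.7]
finger_gap: 0.0002
```

>>> jog_arm:
  deltas:
    - {"dx": 0.15, "dy": -0.02, "dz": 0, "yaw": 0}
    - {"dx": 0.1, "dy": -0.02, "dz": 0, "yaw": 0}
    - {"dx": 0, "dy": 0, "dz": 0, "yaw": 0}

```text
t: 17.53
ee_pos: [0.6022, 0.0811, 0.2252]
eef_rot: [[-0.99, 0.143, -0.006], [0.143, 0.99, -0.0], [0.006, -0.001, -1.0]]
force: [-8.6, -0.1, 1.2]
finger_gap: -0.0002
```

>>> jog_arm:
  deltas:
    - {"dx": -0.6, "dy": 0.08, "dz": 0, "yaw": 0}
    - {"dx": -0.6, "dy": 0.08, "dz": 0, "yaw": 0}
    - {"dx": -0.4, "dy": -2.95, "dz": 0, "yaw": 0}
    - {"dx": -0.44, "dy": -2.95, "dz": 0, "yaw": 0}
    - {"dx": -0.44, "dy": -2.95, "dz": 0, "yaw": 0}
    - {"dx": -0.44, "dy": -2.95, "dz": 0, "yaw": 0}
    - {"dx": -0.44, "dy": -2.95, "dz": 0, "yaw": 0}
    - {"dx": -0.44, "dy": -2.95, "dz": 0, "yaw": 0}
    - {"dx": -0.44, "dy": -2.95, "dz": 0, "yaw": 0}
    - {"dx": -0.44, "dy": -2.95, "dz": 0, "yaw": 0}
    - {"dx": 0, "dy": 0, "dz": 0, "yaw": 0}
    - {"dx": 0, "dy": 0, "dz": 0, "yaw": 0}
    - {"dx": 0.2, "dy": -0.03, "dz": 0, "yaw": 0}
    - {"dx": 0.2, "dy": -0.03, "dz": 0, "yaw": 0}
    - {"dx": 0.2, "dy": -0.03, "dz": 0, "yaw": 0}
    - {"dx": 0.2, "dy": -0.03, "dz": 0, "yaw": 0}
    - {"dx": 0.15, "dy": -0.02, "dz": 0, "yaw": 0}
    - {"dx": 0, "dy": 0, "dz": 0, "yaw": 0}

```text
t: 19.03
ee_pos: [0.5673, -0.1538, 0.2257]
eef_rot: [[-0.99, 0.142, -0.001], [0.142, 0.99, 0.001], [0.001, 0.0, -1.0]]
force: [-1.7, 1.0, 0.1]
finger_gap: -0.0003
```

>>> jog_arm:
  deltas:
    - {"dx": 0.15, "dy": -0.02, "dz": 0, "yaw": 0}
    - {"dx": 0.15, "dy": -0.02, "dz": 0, "yaw": 0}
    - {"dx": 0, "dy": 0, "dz": 0, "yaw": 0}

```text
t: 19.28
ee_pos: [0.5691, -0.1544, 0.2255]
eef_rot: [[-0.99, 0.143, -0.003], [0.143, 0.99, 0.001], [0.004, 0.001, -1.0]]
force: [-4.3, 1.6, -0.3]
finger_gap: 0.0002
```

>>> jog_arm:
  deltas:
    - {"dx": 0.15, "dy": -0.02, "dz": 0, "yaw": 0}
    - {"dx": 0.15, "dy": -0.02, "dz": 0, "yaw": 0}
    - {"dx": 0, "dy": 0, "dz": 0, "yaw": 0}

```text
t: 19.53
ee_pos: [0.5718, -0.1546, 0.2253]
eef_rot: [[-0.99, 0.143, -0.004], [0.143, 0.99, 0.001], [0.004, 0.001, -1.0]]
force: [-5.9, 2.3, 0.2]
finger_gap: -0.0
```

>>> jog_arm:
  deltas:
    - {"dx": -0.6, "dy": 0.08, "dz": 0, "yaw": 0}
    - {"dx": -0.6, "dy": 0.08, "dz": 0, "yaw": 0}
    - {"dx": 0.4, "dy": 2.97, "dz": 0, "yaw": 0}
    - {"dx": 0.44, "dy": 2.97, "dz": 0, "yaw": 0}
    - {"dx": 0.44, "dy": 2.97, "dz": 0, "yaw": 0}
    - {"dx": 0.44, "dy": 2.97, "dz": 0, "yaw": 0}
    - {"dx": 0.44, "dy": 2.97, "dz": 0, "yaw": 0}
    - {"dx": 0.44, "dy": 2.97, "dz": 0, "yaw": 0}
    - {"dx": 0.44, "dy": 2.97, "dz": 0, "yaw": 0}
    - {"dx": 0.44, "dy": 2.97, "dz": 0, "yaw": 0}
    - {"dx": 0, "dy": 0, "dz": 0, "yaw": 0}
    - {"dx": 0, "dy": 0, "dz": 0, "yaw": 0}
    - {"dx": 0.2, "dy": -0.03, "dz": 0, "yaw": 0}
    - {"dx": 0.2, "dy": -0.03, "dz": 0, "yaw": 0}
    - {"dx": 0.2, "dy": -0.03, "dz": 0, "yaw": 0}
    - {"dx": 0.2, "dy": -0.03, "dz": 0, "yaw": 0}
    - {"dx": 0.15, "dy": -0.02, "dz": 0, "yaw": 0}
    - {"dx": 0.15, "dy": -0.02, "dz": 0, "yaw": 0}
    - {"dx": 0, "dy": 0, "dz": 0, "yaw": 0}

```text
t: 21.12
ee_pos: [0.6068, 0.0816, 0.2257]
eef_rot: [[-0.99, 0.144, -0.002], [0.144, 0.99, -0.0], [0.001, -0.001, -1.0]]
force: [-2.1, 0.2, 0.1]
finger_gap: 0.0002
```

>>> jog_arm:
  deltas:
    - {"dx": 0.15, "dy": -0.02, "dz": 0, "yaw": 0}
    - {"dx": 0.15, "dy": -0.02, "dz": 0, "yaw": 0}
    - {"dx": 0, "dy": 0, "dz": 0, "yaw": 0}

```text
t: 21.37
ee_pos: [0.6087, 0.0815, 0.2254]
eef_rot: [[-0.99, 0.143, -0.004], [0.143, 0.99, -0.001], [0.004, -0.001, -1.0]]
force: [-5.2, 0.1, 0.4]
finger_gap: -0.0002
```

>>> jog_arm:
  deltas:
    - {"dx": 0.15, "dy": -0.02, "dz": 0, "yaw": 0}
    - {"dx": 0.15, "dy": -0.02, "dz": 0, "yaw": 0}
    - {"dx": 0, "dy": 0, "dz": 0, "yaw": 0}

```text
t: 21.62
ee_pos: [0.6107, 0.0812, 0.2252]
eef_rot: [[-0.99, 0.143, -0.006], [0.143, 0.99, -0.001], [0.006, -0.001, -1.0]]
force: [-8.9, 0.3, 0.8]
finger_gap: -0.0
```

>>> jog_arm:
  deltas:
    - {"dx": -0.6, "dy": 0.08, "dz": 0, "yaw": 0}
    - {"dx": -0.6, "dy": 0.08, "dz": 0, "yaw": 0}
    - {"dx": -0.4, "dy": -2.95, "dz": 0, "yaw": 0}
    - {"dx": -0.44, "dy": -2.95, "dz": 0, "yaw": 0}
    - {"dx": -0.44, "dy": -2.95, "dz": 0, "yaw": 0}
    - {"dx": -0.44, "dy": -2.95, "dz": 0, "yaw": 0}
    - {"dx": -0.44, "dy": -2.95, "dz": 0, "yaw": 0}
    - {"dx": -0.44, "dy": -2.95, "dz": 0, "yaw": 0}
    - {"dx": -0.44, "dy": -2.95, "dz": 0, "yaw": 0}
    - {"dx": -0.44, "dy": -2.95, "dz": 0, "yaw": 0}
    - {"dx": 0, "dy": 0, "dz": 0, "yaw": 0}
    - {"dx": 0, "dy": 0, "dz": 0, "yaw": 0}
    - {"dx": 0.2, "dy": -0.03, "dz": 0, "yaw": 0}
    - {"dx": 0.2, "dy": -0.03, "dz": 0, "yaw": 0}
    - {"dx": 0.2, "dy": -0.03, "dz": 0, "yaw": 0}
    - {"dx": 0.2, "dy": -0.03, "dz": 0, "yaw": 0}
    - {"dx": 0.15, "dy": -0.02, "dz": 0, "yaw": 0}
    - {"dx": 0.15, "dy": -0.02, "dz": 0, "yaw": 0}
    - {"dx": 0, "dy": 0, "dz": 0, "yaw": 0}

```text
t: 23.2
ee_pos: [0.5769, -0.1539, 0.2256]
eef_rot: [[-0.99, 0.142, -0.002], [0.142, 0.99, 0.001], [0.002, 0.001, -1.0]]
force: [-3.2, 1.4, 0.4]
finger_gap: -0.0001
```

>>> jog_arm:
  deltas:
    - {"dx": 0.15, "dy": -0.02, "dz": 0, "yaw": 0}
    - {"dx": 0.15, "dy": -0.02, "dz": 0, "yaw": 0}
    - {"dx": 0, "dy": 0, "dz": 0, "yaw": 0}

```text
t: 23.45
ee_pos: [0.5792, -0.1543, 0.2254]
eef_rot: [[-0.99, 0.143, -0.003], [0.143, 0.99, 0.001], [0.003, 0.001, -1.0]]
force: [-4.0, 3.1, -0.8]
finger_gap: -0.0003
```

>>> jog_arm:
  deltas:
    - {"dx": 0.15, "dy": -0.02, "dz": 0, "yaw": 0}
    - {"dx": 0, "dy": 0, "dz": 0, "yaw": 0}

```text
t: 23.62
ee_pos: [0.5807, -0.1545, 0.2253]
eef_rot: [[-0.99, 0.143, -0.003], [0.143, 0.99, 0.001], [0.003, 0.001, -1.0]]
force: [-5.0, 2.4, -0.6]
finger_gap: 0.0002
```

>>> jog_arm:
  deltas:
    - {"dx": -0.6, "dy": 0.08, "dz": 0, "yaw": 0}
    - {"dx": -0.6, "dy": 0.08, "dz": 0, "yaw": 0}
    - {"dx": 0.4, "dy": 2.97, "dz": 0, "yaw": 0}
    - {"dx": 0.44, "dy": 2.97, "dz": 0, "yaw": 0}
    - {"dx": 0.44, "dy": 2.97, "dz": 0, "yaw": 0}
    - {"dx": 0.44, "dy": 2.97, "dz": 0, "yaw": 0}
    - {"dx": 0.44, "dy": 2.97, "dz": 0, "yaw": 0}
    - {"dx": 0.44, "dy": 2.97, "dz": 0, "yaw": 0}
    - {"dx": 0.44, "dy": 2.97, "dz": 0, "yaw": 0}
    - {"dx": 0.44, "dy": 2.97, "dz": 0, "yaw": 0}
    - {"dx": 0, "dy": 0, "dz": 0, "yaw": 0}
    - {"dx": 0, "dy": 0, "dz": 0, "yaw": 0}
    - {"dx": 0.2, "dy": -0.03, "dz": 0, "yaw": 0}
    - {"dx": 0.2, "dy": -0.03, "dz": 0, "yaw": 0}
    - {"dx": 0.2, "dy": -0.03, "dz": 0, "yaw": 0}
    - {"dx": 0.2, "dy": -0.03, "dz": 0, "yaw": 0}
    - {"dx": 0.15, "dy": -0.02, "dz": 0, "yaw": 0}
    - {"dx": 0, "dy": 0, "dz": 0, "yaw": 0}

```text
t: 25.12
ee_pos: [0.6141, 0.0817, 0.2259]
eef_rot: [[-0.99, 0.144, -0.001], [0.144, 0.99, -0.0], [0.001, -0.0, -1.0]]
force: [-1.1, 0.6, -0.0]
finger_gap: 0.0001
```

>>> jog_arm:
  deltas:
    - {"dx": 0.15, "dy": -0.02, "dz": 0, "yaw": 0}
    - {"dx": 0.15, "dy": -0.02, "dz": 0, "yaw": 0}
    - {"dx": 0.15, "dy": -0.02, "dz": 0, "yaw": 0}
    - {"dx": 0, "dy": 0, "dz": 0, "yaw": 0}

```text
t: 25.45
ee_pos: [0.6173, 0.0818, 0.2255]
eef_rot: [[-0.99, 0.143, -0.004], [0.143, 0.99, -0.0], [0.003, -0.001, -1.0]]
force: [-5.1, -0.1, 0.1]
finger_gap: 0.0001
```

>>> jog_arm:
  deltas:
    - {"dx": 0.15, "dy": -0.02, "dz": 0, "yaw": 0}
    - {"dx": 0, "dy": 0, "dz": 0, "yaw": 0}

```text
t: 25.62
ee_pos: [0.6188, 0.0815, 0.2254]
eef_rot: [[-0.99, 0.143, -0.004], [0.143, 0.99, -0.001], [0.003, -0.001, -1.0]]
force: [-5.3, 0.1, 1.0]
finger_gap: -0.0003
```

>>> jog_arm:
  deltas:
    - {"dx": -0.6, "dy": 0.08, "dz": 0, "yaw": 0}
    - {"dx": -0.6, "dy": 0.08, "dz": 0, "yaw": 0}
    - {"dx": -0.4, "dy": -2.95, "dz": 0, "yaw": 0}
    - {"dx": -0.44, "dy": -2.95, "dz": 0, "yaw": 0}
    - {"dx": -0.44, "dy": -2.95, "dz": 0, "yaw": 0}
    - {"dx": -0.44, "dy": -2.95, "dz": 0, "yaw": 0}
    - {"dx": -0.44, "dy": -2.95, "dz": 0, "yaw": 0}
    - {"dx": -0.44, "dy": -2.95, "dz": 0, "yaw": 0}
    - {"dx": -0.44, "dy": -2.95, "dz": 0, "yaw": 0}
    - {"dx": -0.44, "dy": -2.95, "dz": 0, "yaw": 0}
    - {"dx": 0, "dy": 0, "dz": 0, "yaw": 0}
    - {"dx": 0, "dy": 0, "dz": 0, "yaw": 0}
    - {"dx": 0.2, "dy": -0.03, "dz": 0, "yaw": 0}
    - {"dx": 0.2, "dy": -0.03, "dz": 0, "yaw": 0}
    - {"dx": 0.2, "dy": -0.03, "dz": 0, "yaw": 0}
    - {"dx": 0.2, "dy": -0.03, "dz": 0, "yaw": 0}
    - {"dx": 0.15, "dy": -0.02, "dz": 0, "yaw": 0}
    - {"dx": 0, "dy": 0, "dz": 0, "yaw": 0}

```text
t: 27.12
ee_pos: [0.5831, -0.1533, 0.2259]
eef_rot: [[-0.99, 0.142, -0.001], [0.142, 0.99, 0.0], [0.001, 0.0, -1.0]]
force: [-0.8, 1.6, -0.5]
finger_gap: -0.0001
```

>>> jog_arm:
  deltas:
    - {"dx": 0.15, "dy": -0.02, "dz": 0, "yaw": 0}
    - {"dx": 0.15, "dy": -0.02, "dz": 0, "yaw": 0}
    - {"dx": 0, "dy": 0, "dz": 0, "yaw": 0}

```text
t: 27.37
ee_pos: [0.5858, -0.1544, 0.2259]
eef_rot: [[-0.99, 0.143, -0.001], [0.143, 0.99, 0.0], [0.001, 0.0, -1.0]]
force: [-2.0, 0.3, -1.0]
finger_gap: 0.0
```

>>> jog_arm:
  deltas:
    - {"dx": 0.15, "dy": -0.02, "dz": 0, "yaw": 0}
    - {"dx": 0.15, "dy": -0.02, "dz": 0, "yaw": 0}
    - {"dx": 0, "dy": 0, "dz": 0, "yaw": 0}

```text
t: 27.62
ee_pos: [0.5886, -0.1546, 0.2258]
eef_rot: [[-0.99, 0.143, -0.001], [0.143, 0.99, 0.001], [0.001, 0.0, -1.0]]
force: [-2.7, 1.7, 0.4]
finger_gap: 0.0001
```

>>> jog_arm:
  deltas:
    - {"dx": -0.6, "dy": 0.08, "dz": 0, "yaw": 0}
    - {"dx": -0.6, "dy": 0.08, "dz": 0, "yaw": 0}
    - {"dx": 0.4, "dy": 2.97, "dz": 0, "yaw": 0}
    - {"dx": 0.44, "dy": 2.97, "dz": 0, "yaw": 0}
    - {"dx": 0.44, "dy": 2.97, "dz": 0, "yaw": 0}
    - {"dx": 0.44, "dy": 2.97, "dz": 0, "yaw": 0}
    - {"dx": 0.44, "dy": 2.97, "dz": 0, "yaw": 0}
    - {"dx": 0.44, "dy": 2.97, "dz": 0, "yaw": 0}
    - {"dx": 0.44, "dy": 2.97, "dz": 0, "yaw": 0}
    - {"dx": 0.44, "dy": 2.97, "dz": 0, "yaw": 0}
    - {"dx": 0, "dy": 0, "dz": 0, "yaw": 0}
    - {"dx": 0, "dy": 0, "dz": 0, "yaw": 0}
    - {"dx": 0.2, "dy": -0.03, "dz": 0, "yaw": 0}
    - {"dx": 0.2, "dy": -0.03, "dz": 0, "yaw": 0}
    - {"dx": 0.2, "dy": -0.03, "dz": 0, "yaw": 0}
    - {"dx": 0.2, "dy": -0.03, "dz": 0, "yaw": 0}
    - {"dx": 0.15, "dy": -0.02, "dz": 0, "yaw": 0}
    - {"dx": 0, "dy": 0, "dz": 0, "yaw": 0}

```text
t: 29.12
ee_pos: [0.6211, 0.0821, 0.2259]
eef_rot: [[-0.99, 0.144, -0.001], [0.144, 0.99, -0.0], [0.001, -0.0, -1.0]]
force: [0.5, 0.2, -0.8]
finger_gap: -0.0001
```

>>> jog_arm:
  deltas:
    - {"dx": 0.15, "dy": -0.02, "dz": 0, "yaw": 0}
    - {"dx": 0.15, "dy": -0.02, "dz": 0, "yaw": 0}
    - {"dx": 0, "dy": 0, "dz": 0, "yaw": 0}

```text
t: 29.37
ee_pos: [0.6243, 0.0824, 0.226]
eef_rot: [[-0.99, 0.143, -0.0], [0.143, 0.99, -0.0], [0.0, -0.0, -1.0]]
force: [-1.3, 0.6, -0.1]
finger_gap: 0.0002
```

>>> jog_arm:
  deltas:
    - {"dx": 0.15, "dy": -0.02, "dz": 0, "yaw": 0}
    - {"dx": 0.1, "dy": -0.02, "dz": 0, "yaw": 0}
    - {"dx": 0, "dy": 0, "dz": 0, "yaw": 0}

```text
t: 29.62
ee_pos: [0.6268, 0.0824, 0.226]
eef_rot: [[-0.99, 0.143, -0.0], [0.143, 0.99, 0.0], [0.0, 0.0, -1.0]]
force: [-3.1, 0.2, 0.3]
finger_gap: -0.0001
```

>>> jog_arm:
  deltas:
    - {"dx": -0.6, "dy": 0.08, "dz": 0, "yaw": 0}
    - {"dx": -0.6, "dy": 0.08, "dz": 0, "yaw": 0}
    - {"dx": -0.4, "dy": -2.95, "dz": 0, "yaw": 0}
    - {"dx": -0.44, "dy": -2.95, "dz": 0, "yaw": 0}
    - {"dx": -0.44, "dy": -2.95, "dz": 0, "yaw": 0}
    - {"dx": -0.44, "dy": -2.95, "dz": 0, "yaw": 0}
    - {"dx": -0.44, "dy": -2.95, "dz": 0, "yaw": 0}
    - {"dx": -0.44, "dy": -2.95, "dz": 0, "yaw": 0}
    - {"dx": -0.44, "dy": -2.95, "dz": 0, "yaw": 0}
    - {"dx": -0.44, "dy": -2.95, "dz": 0, "yaw": 0}
    - {"dx": 0, "dy": 0, "dz": 0, "yaw": 0}
    - {"dx": 0, "dy": 0, "dz": 0, "yaw": 0}
    - {"dx": 0.2, "dy": -0.03, "dz": 0, "yaw": 0}
    - {"dx": 0.2, "dy": -0.03, "dz": 0, "yaw": 0}
    - {"dx": 0.2, "dy": -0.03, "dz": 0, "yaw": 0}
    - {"dx": 0.2, "dy": -0.03, "dz": 0, "yaw": 0}
    - {"dx": 0.15, "dy": -0.02, "dz": 0, "yaw": 0}
    - {"dx": 0, "dy": 0, "dz": 0, "yaw": 0}

```text
t: 31.12
ee_pos: [0.5897, -0.153, 0.226]
eef_rot: [[-0.99, 0.142, -0.0], [0.142, 0.99, 0.0], [0.0, 0.0, -1.0]]
force: [0.0, 0.5, -0.2]
finger_gap: 0.0002
```

>>> jog_arm:
  deltas:
    - {"dx": 0.15, "dy": -0.02, "dz": 0, "yaw": 0}
    - {"dx": 0.15, "dy": -0.02, "dz": 0, "yaw": 0}
    - {"dx": 0, "dy": 0, "dz": 0, "yaw": 0}

```text
t: 31.37
ee_pos: [0.5922, -0.154, 0.2258]
eef_rot: [[-0.99, 0.143, -0.001], [0.143, 0.99, 0.0], [0.001, 0.0, -1.0]]
force: [-1.4, 0.2, -0.4]
finger_gap: -0.0002
```

>>> jog_arm:
  deltas:
    - {"dx": 0.15, "dy": -0.02, "dz": 0, "yaw": 0}
    - {"dx": 0.1, "dy": -0.02, "dz": 0, "yaw": 0}
    - {"dx": 0, "dy": 0, "dz": 0, "yaw": 0}

```text
t: 31.62
ee_pos: [0.5933, -0.1544, 0.2256]
eef_rot: [[-0.99, 0.143, -0.004], [0.143, 0.99, 0.001], [0.004, 0.0, -1.0]]
force: [-7.5, 1.2, 0.7]
finger_gap: -0.0
```

>>> jog_arm:
  deltas:
    - {"dx": 0.15, "dy": -0.02, "dz": 0, "yaw": 0}
    - {"dx": 0, "dy": 0, "dz": 0, "yaw": 0}

```text
t: 31.78
ee_pos: [0.5939, -0.1546, 0.2253]
eef_rot: [[-0.99, 0.143, -0.006], [0.143, 0.99, 0.001], [0.006, 0.0, -1.0]]
force: [-8.1, 1.3, 0.8]
finger_gap: -0.0002
```

>>> jog_arm:
  deltas:
    - {"dx": -0.6, "dy": 0.08, "dz": 0, "yaw": 0}
    - {"dx": -0.7, "dy": 0.1, "dz": 0, "yaw": 0}
    - {"dx": 0.4, "dy": 2.97, "dz": 0, "yaw": 0}
    - {"dx": 0.44, "dy": 2.97, "dz": 0, "yaw": 0}
    - {"dx": 0.44, "dy": 2.97, "dz": 0, "yaw": 0}
    - {"dx": 0.44, "dy": 2.97, "dz": 0, "yaw": 0}
    - {"dx": 0.44, "dy": 2.97, "dz": 0, "yaw": 0}
    - {"dx": 0.44, "dy": 2.97, "dz": 0, "yaw": 0}
    - {"dx": 0.44, "dy": 2.97, "dz": 0, "yaw": 0}
    - {"dx": 0.44, "dy": 2.97, "dz": 0, "yaw": 0}
    - {"dx": 0, "dy": 0, "dz": 0, "yaw": 0}
    - {"dx": 0, "dy": 0, "dz": 0, "yaw": 0}
    - {"dx": 0.2, "dy": -0.03, "dz": 0, "yaw": 0}
    - {"dx": 0.2, "dy": -0.03, "dz": 0, "yaw": 0}
    - {"dx": 0.2, "dy": -0.03, "dz": 0, "yaw": 0}
    - {"dx": 0.2, "dy": -0.03, "dz": 0, "yaw": 0}
    - {"dx": 0.1, "dy": -0.02, "dz": 0, "yaw": 0}
    - {"dx": 0, "dy": 0, "dz": 0, "yaw": 0}

```text
t: 33.28
ee_pos: [0.627, 0.0825, 0.2258]
eef_rot: [[-0.99, 0.144, -0.001], [0.144, 0.99, -0.0], [0.001, -0.0, -1.0]]
force: [-1.4, 0.3, -0.8]
finger_gap: 0.0001
```

>>> jog_arm:
  deltas:
    - {"dx": 0.15, "dy": -0.02, "dz": 0, "yaw": 0}
    - {"dx": 0.1, "dy": -0.02, "dz": 0, "yaw": 0}
    - {"dx": 0, "dy": 0, "dz": 0, "yaw": 0}

```text
t: 33.53
ee_pos: [0.6279, 0.0831, 0.2254]
eef_rot: [[-0.99, 0.143, -0.004], [0.143, 0.99, -0.0], [0.004, -0.001, -1.0]]
force: [-6.8, -0.6, 0.7]
finger_gap: -0.0001
```

>>> jog_arm:
  deltas:
    - {"dx": 0.15, "dy": -0.02, "dz": 0, "yaw": 0}
    - {"dx": 0.05, "dy": 0, "dz": 0, "yaw": 0}
    - {"dx": 0, "dy": 0, "dz": 0, "yaw": 0}

```text
t: 33.78
ee_pos: [0.6286, 0.0832, 0.2252]
eef_rot: [[-0.99, 0.142, -0.007], [0.142, 0.99, -0.0], [0.007, -0.001, -1.0]]
force: [-9.2, 0.2, 1.9]
finger_gap: 0.0003
```

>>> jog_arm:
  deltas:
    - {"dx": 0.15, "dy": -0.02, "dz": 0, "yaw": 0}
    - {"dx": 0, "dy": 0, "dz": 0, "yaw": 0}

```text
t: 33.95
ee_pos: [0.6293, 0.0833, 0.2249]
eef_rot: [[-0.99, 0.142, -0.009], [0.142, 0.99, 0.0], [0.009, -0.001, -1.0]]
force: [-11.1, 0.9, 3.5]
finger_gap: -0.0001
```

>>> jog_arm:
  deltas:
    - {"dx": -0.6, "dy": 0.08, "dz": 0, "yaw": 0}
    - {"dx": -0.7, "dy": 0.1, "dz": 0, "yaw": 0}
    - {"dx": -0.4, "dy": -2.95, "dz": 0, "yaw": 0}
    - {"dx": -0.44, "dy": -2.95, "dz": 0, "yaw": 0}
    - {"dx": -0.44, "dy": -2.95, "dz": 0, "yaw": 0}
    - {"dx": -0.44, "dy": -2.95, "dz": 0, "yaw": 0}
    - {"dx": -0.44, "dy": -2.95, "dz": 0, "yaw": 0}
    - {"dx": -0.44, "dy": -2.95, "dz": 0, "yaw": 0}
    - {"dx": -0.44, "dy": -2.95, "dz": 0, "yaw": 0}
    - {"dx": -0.44, "dy": -2.95, "dz": 0, "yaw": 0}
    - {"dx": 0, "dy": 0, "dz": 0, "yaw": 0}
    - {"dx": 0, "dy": 0, "dz": 0, "yaw": 0}
    - {"dx": 0.2, "dy": -0.03, "dz": 0, "yaw": 0}
    - {"dx": 0.2, "dy": -0.03, "dz": 0, "yaw": 0}
    - {"dx": 0.2, "dy": -0.03, "dz": 0, "yaw": 0}
    - {"dx": 0.2, "dy": -0.03, "dz": 0, "yaw": 0}
    - {"dx": 0, "dy": 0, "dz": 0, "yaw": 0}

```text
t: 35.37
ee_pos: [0.5931, -0.1516, 0.2257]
eef_rot: [[-0.99, 0.141, -0.002], [0.141, 0.99, 0.001], [0.002, 0.001, -1.0]]
force: [-2.3, 0.5, 1.4]
finger_gap: -0.0003
```

>>> jog_arm:
  deltas:
    - {"dx": 0.15, "dy": -0.02, "dz": 0, "yaw": 0}
    - {"dx": 0.1, "dy": -0.02, "dz": 0, "yaw": 0}
    - {"dx": 0, "dy": 0, "dz": 0, "yaw": 0}

```text
t: 35.62
ee_pos: [0.5937, -0.1522, 0.2252]
eef_rot: [[-0.99, 0.142, -0.005], [0.142, 0.99, 0.001], [0.006, 0.001, -1.0]]
force: [-7.4, 2.2, 2.6]
finger_gap: -0.0001
```

>>> jog_arm:
  deltas:
    - {"dx": 0.15, "dy": -0.02, "dz": 0, "yaw": 0}
    - {"dx": 0, "dy": 0, "dz": 0, "yaw": 0}

```text
t: 35.78
ee_pos: [0.5943, -0.1525, 0.2249]
eef_rot: [[-0.99, 0.142, -0.007], [0.142, 0.99, 0.002], [0.007, 0.0, -1.0]]
force: [-9.2, 2.3, 2.3]
finger_gap: 0.0002
```

>>> jog_arm:
  deltas:
    - {"dx": -0.8, "dy": 0.1, "dz": 0, "yaw": 0}
    - {"dx": -1.0, "dy": 0.1, "dz": 0, "yaw": 0}
    - {"dx": 0, "dy": 0, "dz": 3.5, "yaw": 0}
    - {"dx": 0, "dy": 0, "dz": 3.5, "yaw": 0}
    - {"dx": 0, "dy": 0, "dz": 3, "yaw": 0}
    - {"dx": 0.7, "dy": 3.5, "dz": 0, "yaw": 0}
    - {"dx": 0.7, "dy": 3.5, "dz": 0, "yaw": 0}
    - {"dx": 0.7, "dy": 3.5, "dz": 0, "yaw": 0}
    - {"dx": 0.7, "dy": 3.5, "dz": 0, "yaw": 0}
    - {"dx": 0.7, "dy": 3.5, "dz": 0, "yaw": 0}
    - {"dx": 0.7, "dy": 3.5, "dz": 0, "yaw": 0}
    - {"dx": 0.7, "dy": 3.5, "dz": 0, "yaw": 0}
    - {"dx": 0.7, "dy": 3.5, "dz": 0, "yaw": 0}
    - {"dx": 0.7, "dy": 3.5, "dz": 0, "yaw": 0}
    - {"dx": 0.7, "dy": 3.5, "dz": 0, "yaw": 0}
    - {"dx": 0, "dy": 0, "dz": 0, "yaw": 0}
    - {"dx": 0, "dy": 0, "dz": 0, "yaw": 0}
    - {"dx": 0, "dy": 0, "dz": 0, "yaw": 0}

```text
t: 37.28
ee_pos: [0.6497, 0.1983, 0.326]
eef_rot: [[-0.99, 0.143, 0.001], [0.143, 0.99, -0.001], [-0.001, -0.0, -1.0]]
force: [-0.2, -1.1, -0.3]
finger_gap: -0.0001
```

```bash
python3 - <<'E'
from rig import observe, optics, manip
from h import *
s=observe();d=optics.get_image("wrist");a=d["img"]
t=optics.get_image("top");b=cv2.resize(t["img"][120:265,265:445],(640,516),interpolation=cv2.INTER_CUBIC)[:200]
c=optics.get_image("scene");np.savez("scene1.npz",**c);np.savez("top1.npz",**t)
np.savez("w2.npz",**d,**{k:s[k] for k in("ee_pos","eef_rot")})
cv2.imwrite("pics/w2.png",np.vstack([a,b])[:,:,::-1]);print(s["ee_pos"],box(s["ee_pos"]),s["force"])
E
```

```text
[0.64971657 0.19830159 0.32602113] [0.10747345 0.24230096] [-0.24232226 -1.11794166 -0.34542763]
```

View pics/w2.png

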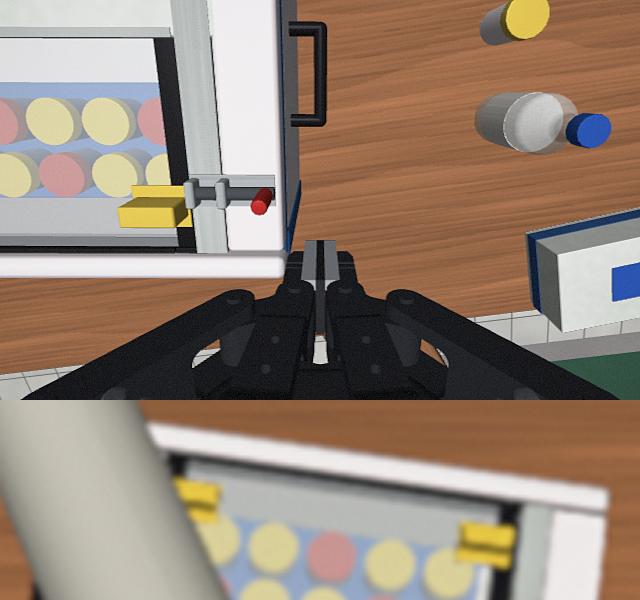

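```bash
python3 - <<'E'
from h import *
d=dict(np.load("w2.npz"));s=d
for n,p,z in(("knob top",(258,210),.263),("knob base",(265,192),.235),("grip near top L",(119,207),.24),("grip near top R",(187,201),.24),("cover",(80,36),.2215),("cover",(10,38),.2215),("rim edge",(291,100),.222)):
    w=wray(s,d,p,z);print(n,w.round(4),box(w).round(4))
c=load("scene1")
for cc,st in blobs(c,(0,170,80),(6,255,255),(340,190,370,235),3):print("scene R",cc.round(1),st)
for cc,st in blobs(c,(20,120,90),(32,255,255),(235,190,350,232),8):print("scene Y",cc.round(1),st, "near top edge ~",box(onz(c,(cc[0],st[1]),.24)).round(4))
c0=load("scene0")
for cc,st in blobs(c0,(20,120,90),(32,255,255),(235,190,350,222),8):print("scene0 Y",cc.round(1),st, box(onz(c0,(cc[0],st[1]),.24)).round(4))
E
```

```text
knob top [0.6416 0.1614 0.263 ] [0.1049 0.2046]
knob base [0.638  0.1621 0.235 ] [0.1012 0.2048]
grip near top L [0.633  0.0611 0.24  ] [0.111  0.1042]
grip near top R [0.6355 0.1088 0.24  ] [0.1064 0.1517]
cover [0.5204 0.0597 0.2215] [-0.0002  0.0863]
cover [0.5151 0.0141 0.2215] [0.0012 0.0404]
rim edge [0.5796 0.1893 0.222 ] [0.0394 0.2231]
scene R [354.6 215. ] [354 213   3   6   9]
scene Y [328.7 224.5] [322 219  14  11 128] near top edge ~ [0.1116 0.1223]
scene Y [254.9 225.8] [249 220  13  11 107] near top edge ~ [ 0.112  -0.1169]
scene0 Y [255.7 211.3] [250 207  13   9 105] [ 0.062  -0.1185]
scene0 Y [328.1 211.9] [322 206  13  12 120] [0.0616 0.1221]
```

>>> jog_arm:
  deltas:
    - {"dx": -0.3, "dy": 0.1, "dz": -3, "yaw": 0}
    - {"dx": 0, "dy": 0, "dz": -3, "yaw": 0}
    - {"dx": 0, "dy": 0, "dz": -1.7, "yaw": 0}
    - {"dx": 0, "dy": 0, "dz": 0, "yaw": 0}
    - {"dx": 0, "dy": 0, "dz": 0, "yaw": 0}
    - {"dx": -0.07, "dy": -0.5, "dz": 0, "yaw": 0}
    - {"dx": -0.06, "dy": -0.4, "dz": 0, "yaw": 0}
    - {"dx": -0.03, "dy": -0.2, "dz": 0, "yaw": 0}
    - {"dx": -0.03, "dy": -0.2, "dz": 0, "yaw": 0}
    - {"dx": 0, "dy": 0, "dz": 0, "yaw": 0}

```text
t: 38.27
ee_pos: [0.645, 0.1857, 0.2501]
eef_rot: [[-0.99, 0.144, 0.001], [0.144, 0.99, -0.0], [-0.001, 0.0, -1.0]]
force: [-0.2, -0.3, -0.7]
finger_gap: 0.0
```

>>> jog_arm:
  deltas:
    - {"dx": -0.03, "dy": -0.2, "dz": 0, "yaw": 0}
    - {"dx": -0.03, "dy": -0.2, "dz": 0, "yaw": 0}
    - {"dx": -0.03, "dy": -0.2, "dz": 0, "yaw": 0}
    - {"dx": 0, "dy": 0, "dz": 0, "yaw": 0}

```text
t: 38.6
ee_pos: [0.6436, 0.1799, 0.2491]
eef_rot: [[-0.99, 0.144, -0.0], [0.144, 0.99, -0.0], [0.0, -0.0, -1.0]]
force: [-0.1, -0.2, -0.6]
finger_gap: -0.0
```

>>> jog_arm:
  deltas:
    - {"dx": -0.03, "dy": -0.2, "dz": 0, "yaw": 0}
    - {"dx": -0.03, "dy": -0.2, "dz": 0, "yaw": 0}
    - {"dx": 0, "dy": 0, "dz": 0, "yaw": 0}

```text
t: 38.85
ee_pos: [0.643, 0.1773, 0.2492]
eef_rot: [[-0.99, 0.143, 0.0], [0.143, 0.99, 0.001], [-0.0, 0.001, -1.0]]
force: [1.1, 2.7, -0.7]
finger_gap: -0.0
```

>>> jog_arm:
  deltas:
    - {"dx": -0.03, "dy": -0.2, "dz": 0, "yaw": 0}
    - {"dx": -0.03, "dy": -0.2, "dz": 0, "yaw": 0}
    - {"dx": 0, "dy": 0, "dz": 0, "yaw": 0}

```text
t: 39.1
ee_pos: [0.6423, 0.1723, 0.2492]
eef_rot: [[-0.99, 0.143, -0.0], [0.143, 0.99, 0.0], [0.0, 0.0, -1.0]]
force: [1.0, 2.4, 0.2]
finger_gap: -0.0001
```

>>> jog_arm:
  deltas:
    - {"dx": -0.03, "dy": -0.2, "dz": 0, "yaw": 0}
    - {"dx": -0.03, "dy": -0.2, "dz": 0, "yaw": 0}
    - {"dx": 0, "dy": 0, "dz": 0, "yaw": 0}

```text
t: 39.35
ee_pos: [0.6417, 0.1679, 0.2492]
eef_rot: [[-0.99, 0.144, -0.0], [0.144, 0.99, -0.0], [0.0, -0.0, -1.0]]
force: [1.2, 2.3, 0.4]
finger_gap: -0.0003
```

>>> jog_arm:
  deltas:
    - {"dx": -0.03, "dy": -0.2, "dz": 0, "yaw": 0}
    - {"dx": -0.03, "dy": -0.2, "dz": 0, "yaw": 0}
    - {"dx": -0.03, "dy": -0.2, "dz": 0, "yaw": 0}
    - {"dx": 0, "dy": 0, "dz": 0, "yaw": 0}

```text
t: 39.68
ee_pos: [0.6408, 0.1617, 0.2491]
eef_rot: [[-0.99, 0.144, -0.0], [0.144, 0.99, -0.0], [0.0, -0.001, -1.0]]
force: [0.2, 1.4, -0.3]
finger_gap: -0.0004
```

>>> jog_arm:
  deltas:
    - {"dx": -0.03, "dy": -0.2, "dz": 0, "yaw": 0}
    - {"dx": -0.03, "dy": -0.2, "dz": 0, "yaw": 0}
    - {"dx": 0, "dy": 0, "dz": 0, "yaw": 0}

```text
t: 39.93
ee_pos: [0.6402, 0.1579, 0.2491]
eef_rot: [[-0.99, 0.144, -0.0], [0.144, 0.99, -0.0], [0.0, -0.0, -1.0]]
force: [1.2, 3.9, -0.2]
finger_gap: -0.0002
```

>>> jog_arm:
  deltas:
    - {"dx": -0.03, "dy": -0.2, "dz": 0, "yaw": 0}
    - {"dx": -0.02, "dy": -0.1, "dz": 0, "yaw": 0}
    - {"dx": 0, "dy": 0, "dz": 0, "yaw": 0}

```text
t: 40.18
ee_pos: [0.6399, 0.1558, 0.2492]
eef_rot: [[-0.99, 0.143, 0.0], [0.143, 0.99, 0.001], [-0.0, 0.001, -1.0]]
force: [0.9, 3.8, -0.6]
finger_gap: -0.0003
```

>>> jog_arm:
  deltas:
    - {"dx": -0.03, "dy": -0.2, "dz": 0, "yaw": 0}
    - {"dx": 0, "dy": 0, "dz": 0, "yaw": 0}

```text
t: 40.35
ee_pos: [0.6398, 0.1556, 0.2494]
eef_rot: [[-0.99, 0.142, 0.001], [0.142, 0.99, 0.003], [-0.001, 0.003, -1.0]]
force: [1.9, 6.9, -2.4]
finger_gap: 0.0001
```

>>> jog_arm:
  deltas:
    - {"dx": -0.02, "dy": -0.1, "dz": 0, "yaw": 0}
    - {"dx": 0, "dy": 0, "dz": 0, "yaw": 0}

```text
t: 40.52
ee_pos: [0.6397, 0.1555, 0.2494]
eef_rot: [[-0.99, 0.141, 0.002], [0.141, 0.99, 0.004], [-0.001, 0.004, -1.0]]
force: [3.0, 8.8, -2.6]
finger_gap: 0.0
```

>>> jog_arm:
  deltas:
    - {"dx": -0.02, "dy": -0.15, "dz": 0, "yaw": 0}
    - {"dx": 0, "dy": 0, "dz": 0, "yaw": 0}

```text
t: 40.68
ee_pos: [0.6396, 0.1553, 0.2495]
eef_rot: [[-0.99, 0.14, 0.002], [0.14, 0.99, 0.005], [-0.002, 0.006, -1.0]]
force: [3.6, 10.4, -2.0]
finger_gap: 0.0003
```

>>> jog_arm:
  deltas:
    - {"dx": 0.15, "dy": 1, "dz": 0, "yaw": 0}
    - {"dx": 0.3, "dy": 2, "dz": 0, "yaw": 0}
    - {"dx": 0.3, "dy": 2, "dz": 0, "yaw": 0}
    - {"dx": 0, "dy": 0, "dz": 3.8, "yaw": 0}
    - {"dx": 0, "dy": 0, "dz": 3.8, "yaw": 0}
    - {"dx": 0, "dy": 0, "dz": 0, "yaw": 0}
    - {"dx": 0, "dy": 0, "dz": 0, "yaw": 0}
    - {"dx": 0, "dy": 0, "dz": 0, "yaw": 0}

```text
t: 41.35
ee_pos: [0.6467, 0.1995, 0.3251]
eef_rot: [[-0.99, 0.144, -0.0], [0.144, 0.99, -0.002], [-0.0, -0.002, -1.0]]
force: [-0.3, -0.0, -0.5]
finger_gap: 0.0002
```

```bash
python3 - <<'E'
from rig import observe, optics, manip
from h import *
s=observe();d=optics.get_image("wrist");cv2.imwrite("pics/w3.png",d["img"][:,:,::-1])
c=optics.get_image("scene");print(s["ee_pos"],s["force"])
for cc,st in blobs(d,(0,170,80),(6,255,255),(180,150,320,300),20):print("wrist R",cc.round(1),st,box(wray(s,d,cc,.25)).round(4))
for cc,st in blobs(c,(0,170,80),(6,255,255),(335,190,370,235),3):print("scene R",cc.round(1),st,box(onz(c,cc,.25)).round(4))
for cc,st in blobs(c,(20,120,90),(32,255,255),(235,190,350,232),8):print("scene Y",cc.round(1),st,box(onz(c,(cc[0],st[1]),.24)).round(4))
E
```

```text
[0.64669568 0.1995435  0.32508859] [-0.26040455 -0.02919301 -0.50650575]
wrist R [222.8 207.2] [213 193  24  27 307] [0.1038 0.1799]
scene R [347.2 215.7] [347 214   2   5   6] [0.1059 0.1817]
scene Y [328.8 224.6] [322 219  14  11 125] [0.1116 0.1227]
scene Y [254.9 225.8] [249 220  13  11 108] [ 0.112  -0.1172]
```

View pics/w3.png

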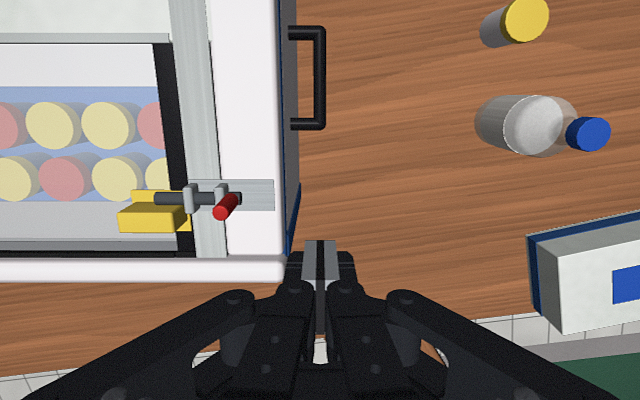

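The wrist picture shows the knob at (223,207), which is y ≈ 0.180 in the box frame against 0.181 for fully in. The bolt tip lies behind the left grip (rod end about (155,198)) and the gripper is clear.

```bash
python3 -c "
from rig import manip
print(manip.close_job())"
```

```text
the job is handed in; nothing more can be done
None
```

The lid is shut and bolted, and the job is handed in; it took about 41 s of robot time. I pushed the two yellow grips in turn, a few millimetres each, until both stopped against the bumpers, then pushed the red knob in to its stop. The measured tool force at the end of each move never passed about 11 N on the lid or the bolt.

- **Grips:** the scene camera put the left at x = 111.6 mm and the right at 112.0 mm. Home is 112 mm and the limit is 109 mm. They read the same before and after bolting.
- **Bolt:** the wrist camera put the knob at y = 180 mm and the scene camera at 182 mm, against 181 mm for fully in. It met a firm stop, and its tip shows behind the left grip.
- **Arm:** it ended raised clear of everything, with no force on the tool.
- **Disagreements:** an early wrist-camera reading of the left grip was 5–7 mm nearer the robot than the other measurements, so I relied on touch and the fixed cameras. A hand-picked wrist point on the shut left grip gave 106 mm and another gave 111 mm. I took the 106 mm reading to be the bracket beside the grip.
- **Not measured:** I did not measure the loose objects again. The arm kept clear of them, and the pot and sanitiser bottle look unmoved between the last two wrist pictures.

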